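# Stack the last charger and key in the finished batch

### The job

Set the last white charger squarely on top of the pile of two, its edges flush with theirs, and let it go. Then log the batch on the console: press the yellow key, then the blue, then the green, each fully down and one at a time. Leave the red key alone, and do not shift the pile or disturb the other things on the bench.

Things in the scene. Friction and masses are not known exactly. Their poses are not given: they have to be found in the camera images.
- charger_last: the last charger, standing by itself on the same mat: white charger block 30 x 44 x 26 mm high (x, y, z), origin at the centre of its underside, z up
- charger_mid: upper of the two chargers already piled, the same white block; origin at the centre of its underside (26 mm above the mat); its top is 26 mm higher
- charger_base: lower charger of the pile, the same white block, standing loose on a 2 mm thick blue mat that lies on the bench; origin at the centre of its underside
- console: logging console fixed to the bench: grey box 106 x 204 x 29 mm with a black top, a dark green blank display strip along its far (+x) edge and a row of four round keys along its y axis, 48 mm apart; the order of the key colours differs from run to run. Origin at the centre of its underside
- yellow_top (a point): centre of the top of the yellow round key (28 mm across, 47 mm above the bench at rest, 12 mm proud of its square grey bezel); the key goes straight down
- yellow_key (a joint): travel of the yellow key, downward: 0 at rest, 0.006 m fully in; about 4 N presses it fully and it springs back
- yellow_pin (a joint): small white tell-tale pin 27 mm behind (console +x) the yellow key: 0 standing 5 mm proud, 0.0045 m sunk; the key takes it down with its last 4.5 mm of travel and it stays down, showing that the key has been pressed
- blue_top (a point): centre of the top of the blue round key (28 mm across, 47 mm above the bench at rest, 12 mm proud of its square grey bezel); the key goes straight down
- blue_key (a joint): travel of the blue key, downward: 0 at rest, 0.006 m fully in; about 4 N presses it fully and it springs back
- blue_pin (a joint): small white tell-tale pin 27 mm behind (console +x) the blue key: 0 standing 5 mm proud, 0.0045 m sunk; the key takes it down with its last 4.5 mm of travel and it stays down, showing that the key has been pressed
- green_top (a point): centre of the top of the green round key (28 mm across, 47 mm above the bench at rest, 12 mm proud of its square grey bezel); the key goes straight down
- green_key (a joint): travel of the green key, downward: 0 at rest, 0.006 m fully in; about 4 N presses it fully and it springs back
- green_pin (a joint): small white tell-tale pin 27 mm behind (console +x) the green key: 0 standing 5 mm proud, 0.0045 m sunk; the key takes it down with its last 4.5 mm of travel and it stays down, showing that the key has been pressed
- red_top (a point): centre of the top of the red round key (28 mm across, 47 mm above the bench at rest, 12 mm proud of its square grey bezel); the key goes straight down
- red_key (a joint): travel of the red key, downward: 0 at rest, 0.006 m fully in; about 4 N presses it fully and it springs back
- driver_yellow: screwdriver with a yellow handle, 174 mm, lying along y nearest the robot (bystander); origin under its middle
- tape_roll: beige tape roll 46 mm across, 19 mm high (bystander)
- flux_jar: round jar with a red lid, 44 mm across, 34 mm high (bystander)
Not all that is in view belongs to the job. Leave any pink or turquoise look-alike of the charger_last alone.

How it is judged (in metres and radians):
On the way, in this order (a step that is already met when the one before it is completed fails the run):
1. the last charger stands squarely on the pile, let go (z of charger_last in the frame of charger_mid between 0.022 and 0.03 m and horizontal distance between charger_last and charger_mid below 0.007 m and angle between the x axis of charger_last and the x axis of charger_mid, either way round below 0.17 rad and angle between charger_last's own z axis and vertical below 0.1 rad and contact force between the fingers and charger_last below 0.1 N and linear speed of charger_last below 0.02 m/s), for 0.2 s.
2. the yellow key is pressed fully down (value of joint yellow_key above 0.005 m), for 0.05 s.
3. the blue key is pressed fully down (value of joint blue_key above 0.005 m), for 0.05 s.
4. the green key is pressed fully down (value of joint green_key above 0.005 m), for 0.05 s.
At the end, for the whole second after the job is handed in: the three chargers stand in one pile, the last on top (within 7 mm and 0.17 rad of the middle one; the middle within 6 mm and 0.15 rad of the lowest), released and at rest; all four keys are up again (within 1 mm) and the yellow, blue and green pins are down (all of step 1 and z of charger_mid in the frame of charger_base above 0.022 m and horizontal distance between charger_mid and charger_base below 0.006 m and angle between the x axis of charger_mid and the x axis of charger_base, either way round below 0.15 rad and value of joint each of yellow_key, blue_key, green_key, red_key below 0.001 m and value of joint each of yellow_pin, blue_pin, green_pin above 0.0025 m); the robot touches nothing.
It fails at once if the red key is pressed (over 2.5 mm) (value of joint red_key above 0.0025 m).
It fails at once if a key is pressed out of turn: yellow before the last charger is on the pile, blue before yellow, or green before blue ((value of joint yellow_pin above 0.0025 m and not (horizontal distance between charger_last and charger_mid below 0.015 m and z of charger_last in the frame of charger_mid above 0.02 m)) or (value of joint blue_pin above 0.0025 m and not (value of joint yellow_pin above 0.0025 m)) or (value of joint green_pin above 0.0025 m and not (value of joint blue_pin above 0.0025 m))).
It fails at once if two keys are down at once (value of joint each of yellow_key, blue_key above 0.003 m or value of joint each of yellow_key, green_key above 0.003 m or value of joint each of blue_key, green_key above 0.003 m).
It fails at once if the pile is shifted by more than 15 mm (distance of any of charger_base, charger_mid from where it was at the start of the episode above 0.015 m).
It fails at once if a bystander is moved by more than 20 mm (distance of any of driver_yellow, tape_roll, flux_jar from where it was at the start of the episode above 0.02 m).
It also fails if it takes over 58 s, if anything falls off the work surface, if the arm or the gripper's body presses on something with over 40 N, if the wrist force passes 120 N, or if a joint passes its speed limit or range.

### The arm

A 7-joint arm with a two-finger parallel gripper is mounted at the origin on a cart in front of the work surface, level with it; the furniture and walls round the work are solid. World frame = base frame: x ahead of the robot, y to its left, z up, the work surface at z = 0. Lengths are in mm, angles in rad, forces in N, time in s.
With the tool pointing down it reaches from about 400 to 875 mm from the base axis. Payload 4.4 kg.
Tool frame: the origin (TCP) lies on the centre line of the jaws, within the pads' length; the fingertips stand 14 mm ahead of it and the grasp point (between the pads) lies 5 mm behind it (tips_ahead is the distance from the TCP to the fingertips, in mm); z points along the fingers, y is the line along which they close (so a half turn about z gives the same grasp; the last joint's range is limited). The gripper opens to 85 mm and grips with 20 to 120 N. Pads are 22 mm wide; open, the fingers measure 114 mm over their backs; the gripper's body (76 mm by 85 mm) begins 54 mm behind the grasp point. The pads swing forward as they close: fully open they stand 13 mm farther back than shut.
Start: joints at [1.268, 0.628, 0.038, 1.517, -0.027, 0.996, -0.02], TCP at [152.512, -631.868, 245.313] pointing down, gripper open.
Joint ranges: [-3.06, 3.06], [-0.37, 2.12], [-1.25, 1.32], [0.18, 2.47], [-1.1, 4.24], [0.23, 1.98], [-2.94, 2.94]. Speed limits (rad/s): [2.57, 2.57, 3.14, 3.14, 3.14, 3.14, 3.14].

### API

Orientations are given as [roll, pitch, yaw] about the fixed x, y, z axes, in that order (R = Rz(yaw) Ry(pitch) Rx(roll)).
In Python, from cell import * gives the robot as it stands.
- The arm moves only by the tool move_arm, never from a script. Its argument "rows" is text: rows parted by semicolons, each of 7 numbers parted by spaces: the shift along the tool's x, y, z scaled (see below), then the turn, a rotation vector about the tool's x, y, z scaled (see below), then the closure, from -1 (fully open) to 1 (shut). A call has 1 to 12 rows; each row is the pose to reach, as a shift and turn from the pose commanded when the call began, along the tool's axes at that moment; what a row does not reach only later rows make up. The controller multiplies each number of a shift by 0.3 m and each number of a turn by pi/2 rad. A row lasts 1/12 s, in which the tool goes at most 41.7 mm and 7.16 degrees, less where a joint would pass 70% of its speed; a pose out of reach is approached as far as the arm can. A call with a number of a shift or a turn outside -1 to 1 is refused whole. A call with a gripper value outside its range is refused whole. The fingers move at their own pace and stop on an object; the grip force is fixed at half the most. Time passes only in rows, so rows that repeat a pose let the fingers close. It gives the time, the measured TCP pose, the force, the opening and the grip force at its end, in the units of the state.
- read_state(): the state, without advancing time (a new reading comes with each control period).
- get_image(name): name is "side" or "top" or "wrist"; returns a dict with "img" (400x640x3 uint8, red, green, blue), "vfov" (degrees; the focal length in pixels is half the picture's height over the tangent of half this angle, whatever the lens; pixels are square), "cx", "cy" (the principal point, pixels), "k1" (the pictures are not rectified: a ray, as slopes to the right and down, at radius r is drawn at 1 + k1 r^2 times it, then the intrinsics apply), "extrinsics" (4x4, takes a point from camera to world coordinates); the wrist camera has in their place "T_tool_cam" (4x4, takes a point from camera to tool coordinates, whose origin is the TCP and whose axes are the flange's). Camera axes: x right, y up, looking along -z (the intrinsics and any distortion apply to the point x, -y, -z); pixel columns grow to the right and rows downward; lengths in mm; the calibration is good to about 2 mm. A picture is of the moment at which its call begins: read the wrist's pose just before it. There is no depth.
- finish_job(): hands the job in; it is judged then, once.
The state is a dict: "clock": time; "qpos": joint angles; "qd": joint speeds; "tau": joint torques, N m; "eef_pos": TCP position; "tool_rot": TCP orientation; "force": force on the tool from outside, world axes, zero at the start; "torque": the same for the moment, N m; "width": finger opening in mm; "gripper_force": force on a finger pad.
Only numpy, scipy, OpenCV 4.12 (cv2) and the standard library are available. Lean on these libraries where they do the work, as an engineer would, in place of code of your own. Each camera call takes 0.05 s, during which the arm holds its last target. There are 200 camera calls.

## Working session

There is one attempt and no reset: what is moved stays moved. The work goes in short steps, Python scripts to look and compute and a tool call to move; the robot and the scene stay as the last step left them, time stands still between calls to the robot, and variables do not carry over. Pictures are saved under pics/ and viewed, at most 12 in all, crops included, and the job is handed in when it is done.

Besides the shell and the picture viewer there is one more tool, called after "Call:" as name(argument=value, ...), one argument or row to a line, values as JSON. move_arm: Moves the arm, as the interface text tells. Its arguments: {"type":"object","properties":{"rows":{"type":"string"}},"required":["rows"]}

```bash
mkdir -p pics; ls
python3 - <<'E'
from cell import *
import cv2,json
s=read_state();print({k:s[k] for k in('clock','eef_pos','tool_rot','width')})
for n in('top','side'):
    d=get_image(n);cv2.imwrite(f'pics/{n}0.png',d['img'][:,:,::-1]);print(n,d['vfov'],d['cx'],d['cy'],d['k1'],d['extrinsics'])
E
```

```text
pics
{'clock': 0.0, 'eef_pos': array([ 152.37560832, -631.25381793,  244.38088775]), 'tool_rot': array([-3.13965757e+00,  4.92748225e-05,  2.36862170e-01]), 'width': 85.46592677085873}
top 57.55121113445596 323.02232880080413 198.37854088038569 0.008280089482306002 [[ 9.57247803e-03  9.87161660e-01 -1.59437214e-01  3.86915292e+02]
 [-9.99868630e-01  1.15348656e-02  1.13872821e-02 -3.06811089e+01]
 [ 1.30801751e-02  1.59307264e-01  9.87142393e-01  9.35915666e+02]
 [ 0.00000000e+00  0.00000000e+00  0.00000000e+00  1.00000000e+00]]
side 51.0876008716034 320.5545471438327 198.9519971138867 -0.055442968829266394 [[-9.71553787e-01  1.36299434e-01 -1.93663892e-01  3.67390527e+02]
 [-2.36789151e-01 -5.72083557e-01  7.85271483e-01  7.27236099e+02]
 [-3.75986953e-03  8.08790992e-01  5.88084173e-01  6.19801078e+02]
 [ 0.00000000e+00  0.00000000e+00  0.00000000e+00  1.00000000e+00]]
```

View pics/top0.png

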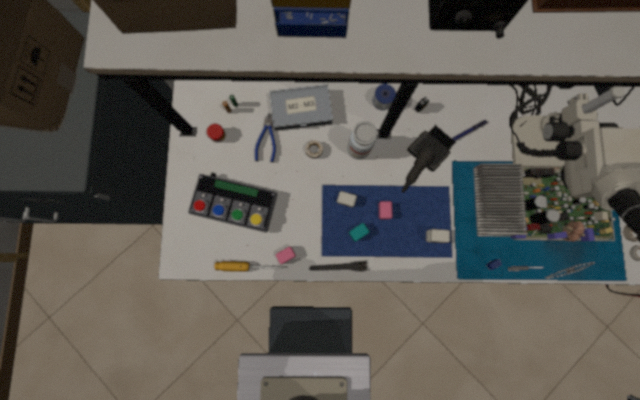

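View pics/side0.png

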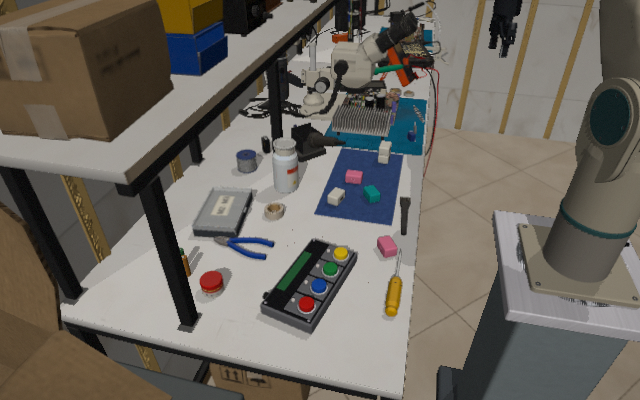

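The top view shows the loose white charger at (346,199), the pile at (438,236), the pink and turquoise decoys at (386,210), (359,232) and (286,255), and the keys red (201,206), blue (219,211), green (238,215) and yellow (257,219). The side view shows the pile at (384,152) and the loose charger at (336,196).

```bash
cat > h.py <<'E'
from cell import *
import numpy as np, cv2
from scipy.spatial.transform import Rotation as R
def cam(n):
    s=read_state(); d=get_image(n)
    if n=='wrist':
        T=np.eye(4);T[:3,:3]=R.from_euler('xyz',s['tool_rot']).as_matrix();T[:3,3]=s['eef_pos']
        d['extrinsics']=T@d['T_tool_cam']
    d['f']=d['img'].shape[0]/2/np.tan(np.radians(d['vfov'])/2)
    return d
def cast(d,uv,z):
    K=np.array([[d['f'],0,d['cx']],[0,d['f'],d['cy']],[0,0,1]])
    p=cv2.undistortPoints(np.float64(uv).reshape(-1,1,2),K,np.array([d['k1'],0,0,0]))[:,0]
    E=d['extrinsics'];r=np.c_[p[:,0],-p[:,1],-np.ones(len(p))]@E[:3,:3].T
    return (E[:3,3]+r*((z-E[2,3])/r[:,2])[:,None])
def white(img,smax=50,vmin=150):
    h=cv2.cvtColor(img,cv2.COLOR_RGB2HSV);return ((h[...,1]<smax)&(h[...,2]>vmin)).astype(np.uint8)
def rect(P):
    (c,wh,a)=cv2.minAreaRect(np.float32(P[:,:2]))
    if wh[0]<wh[1]: a+=90
    return c,wh,(a+90)%180-90   # a = direction of the long side, deg
def move(p,yaw=None,s=None):
    "shift/turn numbers for an absolute goal, tool straight down"
    s=s or read_state();R0=R.from_euler('xyz',s['tool_rot'])
    sh=R0.inv().apply(np.array(p)-s['eef_pos'])/300
    if yaw is None: yaw=s['tool_rot'][2]
    t=(R0.inv()*R.from_euler('xyz',[np.pi,0,yaw])).as_rotvec()/(np.pi/2)
    return sh.round(4),t.round(4)
E
python3 - <<'E'
from h import *
d=cam('top');im=d['img'];h=cv2.cvtColor(im,cv2.COLOR_RGB2HSV)
for n,(u,v),z in(('last',(346,199),28),('pile',(438,236),80)):
    m=np.zeros(im.shape[:2],np.uint8);w=13;m[v-w:v+w,u-w:u+w]=white(im)[v-w:v+w,u-w:u+w]
    c=max(cv2.findContours(m,0,1)[0],key=cv2.contourArea)
    print(n,cv2.contourArea(c),rect(cast(d,c,z)), cast(d,[(u,v)],z),h[v,u])
for n,(u,v) in dict(red=(201,206),blue=(219,211),green=(238,215),yellow=(257,219)).items():
    hh=h[v,u,0].astype(int);m=np.zeros(im.shape[:2],np.uint8);w=9
    q=h[v-w:v+w,u-w:u+w].astype(int);dh=np.abs((q[...,0]-hh+90)%180-90)
    m[v-w:v+w,u-w:u+w]=(dh<10)&(q[...,1]>100)
    y,x=np.nonzero(m);print(n,h[v,u],len(x),cast(d,[(x.mean(),y.mean())],47).round(1))
for n,p,z in(('tape',(314,149),19),('jar',(215,132),34),('drv',(250,266),10),('gun',(430,150),60),('pinkdecoy',(286,255),26),('pink',(386,210),26),('turq',(359,232),26)):print(n,cast(d,[p],z).round())
E
```

```text
last 78.5 ((534.1691284179688, -99.62503051757812), (33.095760345458984, 19.286548614501953), 76.41197204589844) [[532.64412609 -99.23412872  28.        ]] [ 22  30 153]
pile 79.5 ((440.01861572265625, -316.202880859375), (16.392608642578125, 33.34553527832031), -89.37984102964401) [[ 438.78394838 -311.55415338   80.        ]] [ 22  30 152]
red [  1 213 135] 113 [[510.5 263.3  47. ]]
blue [110 202 116] 94 [[499.7 216.7  47. ]]
green [ 66 164  92] 78 [[488.5 169.8  47. ]]
yellow [ 24 187 165] 108 [[477.9 123.8  47. ]]
tape [[665. -16.  19.]]
jar [[702. 238.  34.]]
drv [[364. 139.  10.]]
gun [[ 654. -307.   60.]]
pinkdecoy [[391.  49.  26.]]
pink [[ 506. -200.   26.]]
turq [[ 450. -132.   26.]]
```

Run:
```python
from h import *
d=cam('wrist');print(d['T_tool_cam'].round(2),d['vfov'],d['k1'])
print(move((440,-260,260),1.326),move((520,-150,250),1.326))
```

```text
[[   0.      0.95    0.3    77.51]
 [   1.     -0.      0.     -0.14]
 [   0.      0.3    -0.95 -129.69]
 [   0.      0.      0.      1.  ]] 71.65599021712221 0.016751927284648273
(array([ 1.2223, -0.9791, -0.0498]), array([-6.000e-04, -4.000e-04, -6.934e-01])) (array([ 1.5676, -1.273 , -0.0161]), array([-6.000e-04, -4.000e-04, -6.934e-01]))
```

Call:
move_arm(
  rows="0.92 -0.73 -0.03 0 0 -0.5 -0.3;0.92 -0.73 -0.03 0 0 -0.5 -0.3;0.92 -0.73 -0.03 0 0 -0.5 -0.3;0.92 -0.73 -0.03 0 0 -0.5 -0.3;0.92 -0.73 -0.03 0 0 -0.5 -0.3;0.92 -0.73 -0.03 0 0 -0.5 -0.3;0.92 -0.73 -0.03 0 0 -0.5 -0.3;0.92 -0.73 -0.03 0 0 -0.5 -0.3;0.92 -0.73 -0.03 0 0 -0.5 -0.3;0.92 -0.73 -0.03 0 0 -0.5 -0.3",
)

```text
clock: 1.03
eef_pos: [373.4, -349.2, 254.7]
tool_rot: [3.141, -0.003, 1.031]
force: [0.5, -0.1, 0.5]
width: 55.2
gripper_force: 0.0
```

Run:
```python
from h import *
print(read_state()['eef_pos'],read_state()['width'],move((440,-310,260),1.4),move((530,-130,200),1.326))
```

```text
[ 373.44398212 -349.17928783  254.68734038] 55.19929979132339 (array([ 0.2261,  0.1233, -0.0169]), array([ 0.001 , -0.0019, -0.2347])) (array([0.8943, 0.0722, 0.1852]), array([ 0.0009, -0.0019, -0.1876]))
```

Call:
move_arm(
  rows="0.23 0.12 0.2 0 0 -0.23 -0.3;0.23 0.12 0.2 0 0 -0.23 -0.3;0.23 0.12 0.2 0 0 -0.23 -0.3;0.23 0.12 0.2 0 0 -0.23 -0.3;0.23 0.12 0.2 0 0 -0.23 -0.3",
)

```text
clock: 1.45
eef_pos: [435.4, -314.6, 193.6]
tool_rot: [-3.14, -0.0, 1.381]
force: [-1.2, -0.8, -0.0]
width: 55.2
gripper_force: 0.0
```

Run:
```python
from h import *
d=cam('wrist');np.save('pile.npy',d,allow_pickle=True);cv2.imwrite('pics/w1.png',d['img'][:,:,::-1])
print(read_state()['eef_pos'],move((530,-130,180),1.326))
```

```text
[ 434.94195023 -315.54252933  194.31067028] (array([0.6675, 0.1935, 0.0469]), array([-0.0007,  0.0006,  0.034 ]))
```

View pics/w1.png

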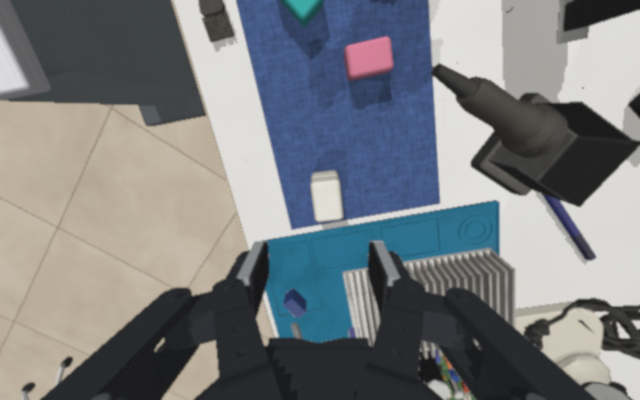

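The wrist view shows the pile top at (326,200), with its narrow +y side face at rows 170–182. The mat's end lies just beyond it and the heatsink is at (430,300).

Call:
move_arm(
  rows="0.67 0.19 0.05 0 0 0.03 -0.3;0.67 0.19 0.05 0 0 0.03 -0.3;0.67 0.19 0.05 0 0 0.03 -0.3;0.67 0.19 0.05 0 0 0.03 -0.3;0.67 0.19 0.05 0 0 0.03 -0.3;0.67 0.19 0.05 0 0 0.03 -0.3;0.67 0.19 0.05 0 0 0.03 -0.3;0.67 0.19 0.05 0 0 0.03 -0.3",
)

```text
clock: 2.17
eef_pos: [529.1, -129.4, 180.1]
tool_rot: [3.141, 0.002, 1.333]
force: [0.0, -1.3, -0.4]
width: 55.5
gripper_force: 0.0
```

Run:
```python
from h import *
print(read_state()['eef_pos'])
d=cam('wrist');np.save('last.npy',d,allow_pickle=True);cv2.imwrite('pics/w2.png',d['img'][:,:,::-1])
for n,z in(('pile',80),('last',28)):
    d=np.load(n+'.npy',allow_pickle=True).item();im=d['img']
    m=white(im,60,90);k,l,st,ce=cv2.connectedComponentsWithStats(m)
    ok=[i for i in range(1,k) if 300<st[i,4]<3500 and 100<ce[i,1]<240]
    print(n,[(st[i].tolist(),ce[i].round()) for i in ok])
    a=cv2.resize(im[100:260,240:400],None,fx=3,fy=3,interpolation=cv2.INTER_NEAREST)
    cv2.imwrite(f'pics/c_{n}.png',a[:,:,::-1])
a=np.hstack([cv2.imread('pics/c_pile.png')[:,:390],cv2.imread('pics/c_last.png')[:,:400]]);cv2.imwrite('pics/c.png',a)
```

```text
[ 529.10573054 -129.36649368  180.05933617]
pile []
last [([301, 136, 32, 46, 1368], array([317., 159.]))]
```

View pics/c.png

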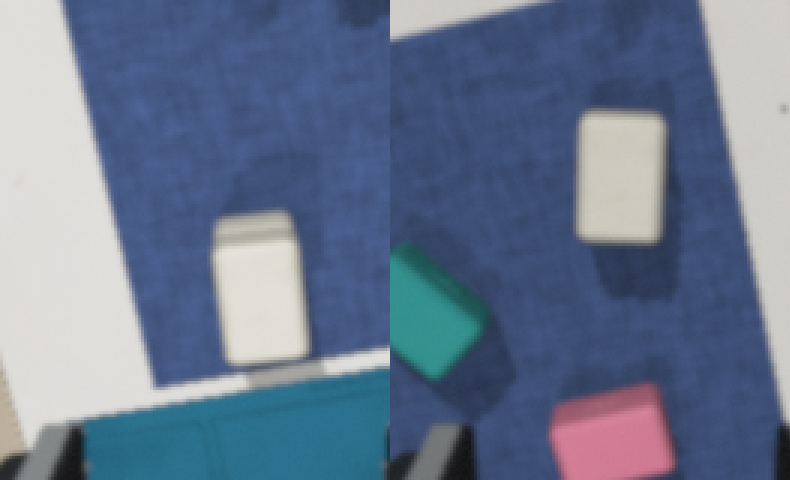

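The crop shows the pile's top face with corners near (311,182), (339,179), (343,219) and (315,222). The loose charger is a clean rectangle centred at (317,159).

Run:
```python
from h import *
for n,z,(x0,x1,y0,y1) in(('pile',80,(305,350,165,223)),('last',28,(295,340,130,190))):
    d=np.load(n+'.npy',allow_pickle=True).item();im=d['img']
    for v in (140,175,195,205):
        m=np.zeros(im.shape[:2],np.uint8);m[y0:y1,x0:x1]=white(im,60,v)[y0:y1,x0:x1]
        c=max(cv2.findContours(m,0,1)[0],key=cv2.contourArea,default=None)
        if c is None or len(c)<5: continue
        M=cv2.moments(c);c0=(M['m10']/M['m00'],M['m01']/M['m00'])
        print(n,v,rect(cast(d,c,z)),cast(d,[c0],z).round(1))
d=np.load('pile.npy',allow_pickle=True).item()
P=cast(d,[(311,181.7),(339,179),(343.3,219),(315,221.7)],80);print(P.round(1),P.mean(0))
print([d['img'][y,327].tolist() for y in range(168,226,3)])
```

```text
pile 140 ((441.8520812988281, -313.519287109375), (47.386356353759766, 26.990053176879883), 86.19271850585938) [[ 442.  -313.2   80. ]]
pile 175 ((442.0614318847656, -314.0107116699219), (44.876895904541016, 24.73025894165039), 86.23307037353516) [[ 442.1 -314.3   80. ]]
pile 195 ((441.839111328125, -317.0851745605469), (37.79239273071289, 23.520776748657227), 86.27523040771484) [[ 441.9 -316.6   80. ]]
pile 205 ((441.7623291015625, -317.1406555175781), (37.009803771972656, 22.924484252929688), 85.88264465332031) [[ 442.  -316.5   80. ]]
last 140 ((533.822998046875, -99.51325988769531), (43.3539924621582, 28.426301956176758), 73.30599975585938) [[533.8 -98.9  28. ]]
last 175 ((533.5230712890625, -99.48477172851562), (40.630882263183594, 25.86652374267578), 74.36112213134766) [[533.8 -98.9  28. ]]
last 195 ((533.7406005859375, -99.89950561523438), (38.96686935424805, 23.05689239501953), 75.55777740478516) [[533.7 -99.   28. ]]
last 205 ((530.5162353515625, -80.231689453125), (1.9675666093826294, 3.0010287761688232), -13.587150573730469) [[530.6 -80.3  28. ]]
[[ 431.3 -297.2   80. ]
 [ 456.6 -299.5   80. ]
 [ 454.2 -338.5   80. ]
 [ 427.4 -336.2   80. ]] [ 442.3604712  -317.84425883   80.        ]
[[65, 82, 121], [140, 141, 144], [186, 184, 172], [177, 175, 165], [195, 192, 181], [227, 225, 216], [223, 221, 212], [223, 220, 212], [223, 221, 213], [225, 222, 214], [224, 222, 214], [224, 222, 214], [223, 221, 214], [223, 220, 211], [224, 221, 213], [225, 222, 214], [224, 221, 213], [205, 202, 192], [90, 97, 112], [164, 163, 159]]
```

Run:
```python
from h import *
print(move((533.8,-99.2,60),1.30),move((533.8,-99.2,19),1.30))
```

```text
(array([ 0.1049, -0.0084,  0.3996]), array([0.0004, 0.0013, 0.0203])) (array([ 0.1052, -0.0085,  0.5363]), array([0.0004, 0.0013, 0.0203]))
```

Call:
move_arm(
  rows="0.105 -0.008 0.4 0 0.001 0.02 -0.3;0.105 -0.008 0.4 0 0.001 0.02 -0.3;0.105 -0.008 0.4 0 0.001 0.02 -0.3;0.105 -0.008 0.4 0 0.001 0.02 -0.3;0.105 -0.008 0.4 0 0.001 0.02 -0.3;0.105 -0.008 0.4 0 0.001 0.02 -0.3",
)

```text
clock: 2.72
eef_pos: [535.3, -98.5, 61.2]
tool_rot: [3.139, -0.001, 1.302]
force: [-0.3, -0.6, 0.4]
width: 55.6
gripper_force: 0.0
```

Run:
```python
from h import *
d=cam('wrist');cv2.imwrite('pics/w3.png',d['img'][:,:,::-1])
print(read_state()['eef_pos'],move((533.8,-99.2,19),1.30))
```

```text
[536.08575639 -98.41171305  62.01478771] (array([-0.0047, -0.0073,  0.1433]), array([ 0.0029, -0.0007,  0.0013]))
```

View pics/w3.png

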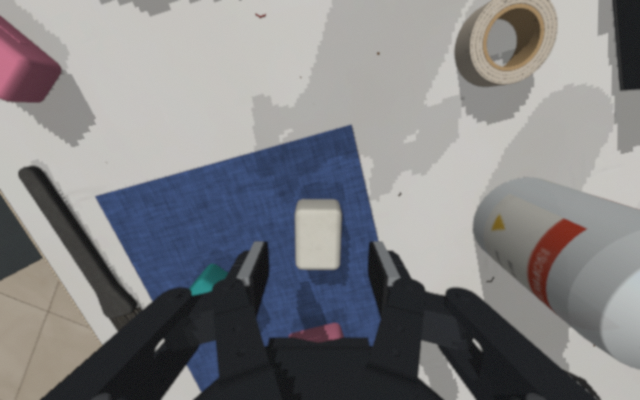

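The charger is centred between the open fingers at (318,235), and the turquoise block stays clear of the left finger.

Call:
move_arm(
  rows="-0.005 -0.005 0.07 0 0 0 -0.3;-0.005 -0.006 0.142 0 0 0 -0.3;-0.005 -0.006 0.142 0 0 0 -0.3;-0.005 -0.006 0.142 0 0 0 -0.3",
)

```text
clock: 3.1
eef_pos: [533.3, -98.2, 18.6]
tool_rot: [3.139, -0.001, 1.303]
force: [-0.1, 0.4, 0.5]
width: 55.3
gripper_force: 0.0
```

Call:
move_arm(
  rows="0 0 0 0 0 0 0.6;0 0 0 0 0 0 0.6;0 0 0 0 0 0 0.6;0 0 0 0 0 0 0.6;0 0 0 0 0 0 0.6;0 0 0 0 0 0 0.6",
)

```text
clock: 3.6
eef_pos: [534.0, -97.5, 19.0]
tool_rot: [3.138, -0.002, 1.305]
force: [-0.0, -0.3, 8.3]
width: 29.4
gripper_force: 60.1
```

Call:
move_arm(
  rows="0 0 -0.13 0 0 0 0.6;0 0 -0.27 0 0 0 0.6;0 0 -0.4 0 0 0 0.6;0 0 -0.4 0 0 0 0.6;0 0 -0.4 0 0 0 0.6",
)

```text
clock: 4.02
eef_pos: [534.5, -97.6, 140.3]
tool_rot: [3.135, -0.002, 1.305]
force: [-0.6, 1.3, -1.4]
width: 29.0
gripper_force: 59.7
```

Run:
```python
from h import *
print(read_state()['width'],read_state()['force'],move((442,-317,130),1.5))
```

```text
28.954091920663405 [-0.60419531  1.31435099 -1.42745564] (array([-0.7868, -0.1052,  0.0317]), array([ 0.0046, -0.001 , -0.1244]))
```

Call:
move_arm(
  rows="-0.4 -0.05 0 0 0 -0.06 0.6;-0.787 -0.105 0.03 0.004 0 -0.124 0.6;-0.787 -0.105 0.03 0.004 0 -0.124 0.6;-0.787 -0.105 0.03 0.004 0 -0.124 0.6;-0.787 -0.105 0.03 0.004 0 -0.124 0.6;-0.787 -0.105 0.03 0.004 0 -0.124 0.6;-0.787 -0.105 0.03 0.004 0 -0.124 0.6;-0.787 -0.105 0.03 0.004 0 -0.124 0.6;-0.787 -0.105 0.03 0.004 0 -0.124 0.6;-0.787 -0.105 0.03 0.004 0 -0.124 0.6",
)

```text
clock: 4.85
eef_pos: [440.6, -314.8, 127.1]
tool_rot: [-3.135, -0.004, 1.502]
force: [1.1, -0.6, -0.9]
width: 29.0
gripper_force: 59.6
```

Run:
```python
from h import *
print(read_state()['eef_pos'],read_state()['tool_rot'])
d=cam('wrist');np.save('held.npy',d,allow_pickle=True)
cv2.imwrite('pics/w4.png',cv2.resize(d['img'][150:350,200:440],None,fx=3,fy=3,interpolation=cv2.INTER_CUBIC)[:,:,::-1])
```

```text
[ 440.63933656 -314.77397403  127.10623529] [-3.13547322 -0.00357043  1.50237982]
```

View pics/w4.png

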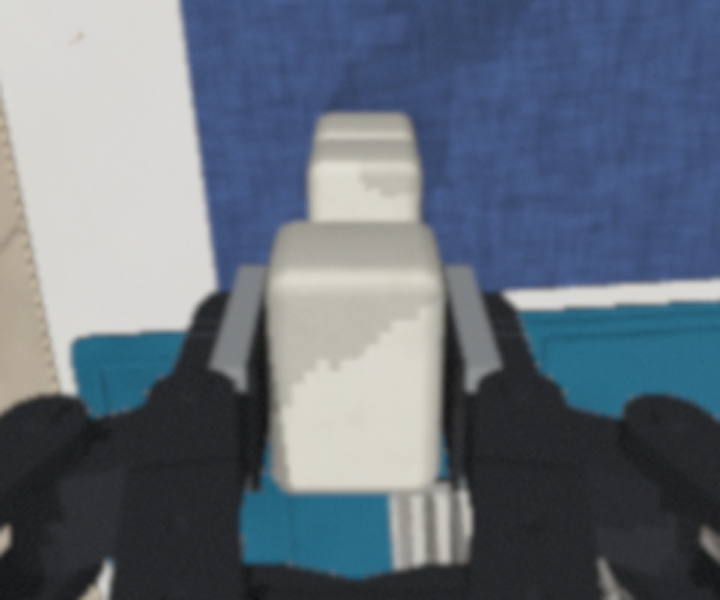

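The held charger's top +y edge is at crop row 283 (columns 268–443) and its back edge at row 490. The pile's top +y edge is at crop row 163 (columns 309–421).

Run:
```python
from h import *
d=np.load('held.npy',allow_pickle=True).item()
f=lambda u,v:(200+u/3,150+v/3)
z=127.1+9
print('held top',cast(d,[f(268,283),f(443,283),f(437,492),f(276,492)],z).round(1))
print('held low edge',cast(d,[f(278,224),f(436,224)],z-26).round(1))
print('pile top',cast(d,[f(309,165),f(421,165)],80).round(1))
print('pile mid',cast(d,[f(314,138),f(414,138)],54).round(1),'base low',cast(d,[f(317,113),f(410,113)],2).round(1))
g=d['img'].mean(2)
print([int(x) for x in g[184:235,322]])
for v in(206,215):print([int(x) for x in g[v,295:350]])
```

```text
held top [[ 427.4 -297.7  136.1]
 [ 455.5 -299.5  136.1]
 [ 452.9 -339.8  136.1]
 [ 424.8 -338.   136.1]]
held low edge [[ 426.5 -298.3  110.1]
 [ 456.6 -300.3  110.1]]
pile top [[ 430.7 -297.    80. ]
 [ 455.9 -298.6   80. ]]
pile mid [[ 430.4 -298.5   54. ]
 [ 455.8 -300.2   54. ]] base low [[ 427.9 -305.9    2. ]
 [ 457.4 -307.9    2. ]]
[85, 84, 92, 116, 142, 155, 161, 163, 168, 176, 190, 190, 174, 160, 158, 161, 163, 167, 173, 184, 199, 207, 205, 197, 191, 186, 186, 187, 192, 199, 209, 210, 210, 212, 212, 213, 212, 212, 206, 188, 165, 154, 155, 156, 158, 160, 161, 161, 163, 164, 165]
[93, 94, 96, 94, 93, 92, 99, 121, 153, 183, 204, 211, 215, 217, 218, 219, 219, 218, 219, 218, 218, 218, 218, 216, 213, 207, 205, 205, 204, 204, 204, 203, 204, 203, 202, 201, 202, 201, 203, 201, 201, 196, 188, 173, 144, 113, 91, 83, 83, 83, 83, 81, 83, 87, 94]
[98, 95, 96, 96, 92, 91, 99, 124, 157, 182, 196, 204, 208, 209, 209, 209, 210, 212, 212, 212, 212, 213, 212, 211, 211, 211, 210, 210, 210, 211, 209, 205, 198, 195, 194, 194, 196, 199, 201, 201, 197, 191, 182, 171, 147, 115, 94, 89, 91, 93, 98, 101, 98, 97, 96]
```

The pile of two tops out at 54 mm (2 + 26 + 26), not 80, so I'm recomputing with that.

Run:
```python
from h import *
d=np.load('held.npy',allow_pickle=True).item()
f=lambda u,v:(200+u/3,150+v/3)
print('pile top',cast(d,[f(309,165),f(421,165)],54).round(1))
print('pile mid',cast(d,[f(314,138),f(414,138)],28).round(1),'base low',cast(d,[f(317,112),f(410,112)],2).round(1))
d=np.load('pile.npy',allow_pickle=True).item()
P=cast(d,[(311,181.7),(339,179),(343.3,219),(315,221.7)],54);print(P.round(1),P.mean(0))
m=np.zeros(d['img'].shape[:2],np.uint8);m[165:223,305:350]=white(d['img'],60,195)[165:223,305:350]
print(rect(cast(d,cv2.findContours(m,0,1)[0][0],54)))
print(read_state()['eef_pos'],move((443.2,-319,100),1.5))
```

```text
pile top [[ 428.5 -305.7   54. ]
 [ 457.3 -307.6   54. ]]
pile mid [[ 428.3 -306.3   28. ]
 [ 457.1 -308.2   28. ]] base low [[ 428.  -305.6    2. ]
 [ 457.4 -307.6    2. ]]
[[ 429.3 -303.5   54. ]
 [ 457.3 -306.1   54. ]
 [ 454.6 -349.2   54. ]
 [ 425.  -346.7   54. ]] [ 441.56236385 -326.37414594   54.        ]
((459.59930419921875, -352.4700927734375), (2.256570339202881, 1.0468120574951172), 81.0849380493164)
[ 440.79134289 -314.75403054  127.2334512 ] (array([-0.0139,  0.0095,  0.0907]), array([-0.0038, -0.0021,  0.0018]))
```

Run:
```python
from h import *
print(read_state()['eef_pos'],move((442.2,-322.6,80),1.5))
```

```text
[ 440.79134289 -314.75403054  127.2334512 ] (array([-0.0263,  0.0074,  0.1573]), array([-0.0038, -0.0021,  0.0018]))
```

Call:
move_arm(
  rows="-0.026 0.007 0.05 -0.004 -0.002 0 0.6;-0.026 0.007 0.1 -0.004 -0.002 0 0.6;-0.026 0.007 0.157 -0.004 -0.002 0 0.6;-0.026 0.007 0.157 -0.004 -0.002 0 0.6;-0.026 0.007 0.157 -0.004 -0.002 0 0.6",
)

```text
clock: 5.32
eef_pos: [441.4, -322.9, 79.8]
tool_rot: [-3.14, -0.0, 1.502]
force: [0.0, 0.2, 0.3]
width: 28.6
gripper_force: 59.6
```

Run:
```python
from h import *
print(read_state()['eef_pos'],move((442.2,-322.6,72),1.5))
d=cam('side');c=d['img'][120:190,350:420]
d2=cam('wrist');c2=d2['img'][190:330,270:370]
a=np.hstack([cv2.resize(c,(400,400),interpolation=2),cv2.resize(c2,(300,420),interpolation=2)[:400]])
cv2.imwrite('pics/w5.png',a[:,:,::-1])
```

```text
[ 441.43755225 -322.85178469   79.79276676] (array([0.001 , 0.0025, 0.026 ]), array([-0.0008, -0.0002,  0.0014]))
```

View pics/w5.png

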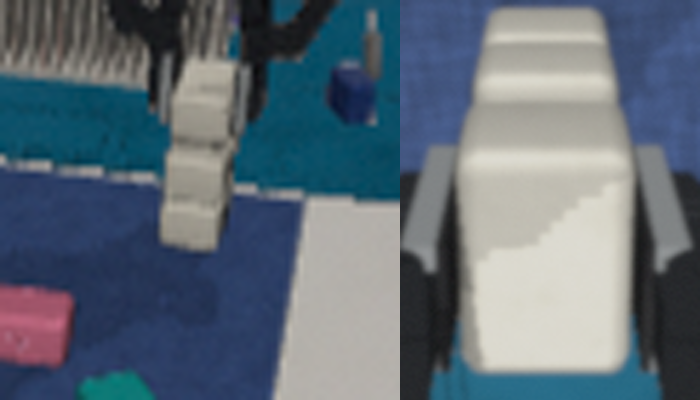

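Both views show the held charger lined up over the two below, all centred near column 546 in the wrist crop. Lowering gently.

Call:
move_arm(
  rows="0.001 0.002 0.014 0 0 0 0.6;0.001 0.002 0.024 0 0 0 0.6;0.001 0.002 0.028 0 0 0 0.6;0.001 0.002 0.028 0 0 0 0.6;0.001 0.002 0.028 0 0 0 0.6",
)

```text
clock: 5.83
eef_pos: [441.8, -324.3, 71.9]
tool_rot: [3.141, 0.001, 1.5]
force: [-0.5, -0.1, -0.4]
width: 28.9
gripper_force: 59.6
```

Call:
move_arm(
  rows="0 0 0.004 0 0 0 0.6;0 0 0.004 0 0 0 0.6;0 0 0.004 0 0 0 0.6",
)

```text
clock: 6.08
eef_pos: [442.1, -324.4, 71.0]
tool_rot: [3.141, 0.001, 1.5]
force: [-0.1, 0.1, 2.7]
width: 28.8
gripper_force: 60.1
```

Call:
move_arm(
  rows="0 0 0 0 0 0 0.28;0 0 0 0 0 0 0.2;0 0 0 0 0 0 0.1;0 0 0 0 0 0 -0.1;0 0 0 0 0 0 -0.3;0 0 0 0 0 0 -0.3;0 0 0 0 0 0 -0.3",
)

```text
clock: 6.67
eef_pos: [441.9, -324.2, 70.6]
tool_rot: [3.141, 0.001, 1.5]
force: [0.5, -0.0, -0.3]
width: 55.6
gripper_force: 0.0
```

Call:
move_arm(
  rows="0 0 -0.05 0 0 0 -0.3;0 0 -0.15 0 0 0 -0.3;0 0 -0.28 0 0 0 -0.3;0 0 -0.37 0 0 0 -0.3;0 0 -0.37 0 0 0 -0.3;0 0 -0.37 0 0 0 -0.3",
)

```text
clock: 7.17
eef_pos: [442.7, -324.8, 183.3]
tool_rot: [3.138, 0.003, 1.499]
force: [-1.0, -0.6, -0.7]
width: 55.6
gripper_force: 0.0
```

Run:
```python
from h import *
print(read_state()['eef_pos'])
d=cam('side');c=d['img'][120:190,350:420]
d2=cam('wrist');c2=d2['img'][150:270,270:390]
a=np.hstack([cv2.resize(c,(400,400),interpolation=2),cv2.resize(c2,(400,400),interpolation=2)[:400]])
cv2.imwrite('pics/w6.png',a[:,:,::-1])
print('yellow',move((477.9,123.8,100),1.5))
d=cam('top');im=d['img'];h=cv2.cvtColor(im,cv2.COLOR_RGB2HSV)
for n,(u,v) in dict(red=(201,206),blue=(219,211),green=(238,215),yellow=(257,219)).items():
    hh=h[v,u,0].astype(int);w=9
    q=h[v-w:v+w,u-w:u+w].astype(int);dh=np.abs((q[...,0]-hh+90)%180-90)
    y,x=np.nonzero((dh<10)&(q[...,1]>100)&(q[...,2]>h[v,u,2]*.75));print(n,len(x),cast(d,[(x.mean()+u-w,y.mean()+v-w)],47).round(1))
```

```text
[ 442.70802865 -324.80235238  183.28031301]
yellow (array([1.4976, 0.0162, 0.2691]), array([-0.0006,  0.0004, -0.0003]))
red 97 [[510.2 263.3  47. ]]
blue 89 [[499.9 216.7  47. ]]
green 76 [[488.8 170.   47. ]]
yellow 99 [[477.9 124.5  47. ]]
```

View pics/w6.png

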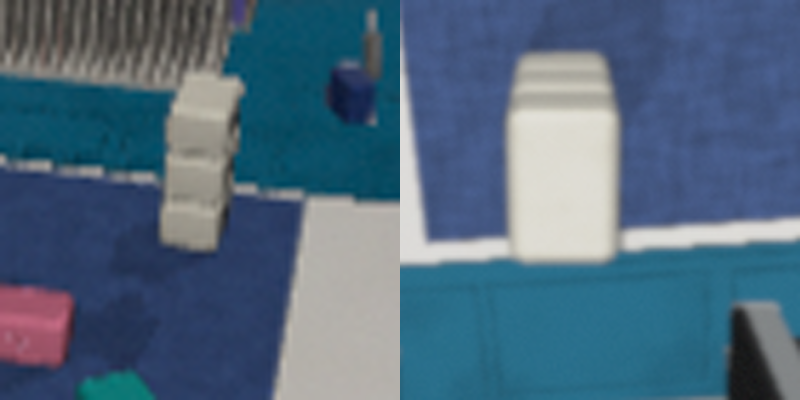

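The last charger now stands squarely on the pile, free of the fingers. Moving to the console with fingers shut.

Call:
move_arm(
  rows="0.9 0.01 0 0 0 -0.05 0;0.9 0.01 0 0 0 -0.05 1;0.9 0.01 0 0 0 -0.05 1;0.9 0.01 0 0 0 -0.05 1;0.9 0.01 0 0 0 -0.05 1;0.9 0.01 0 0 0 -0.05 1;0.9 0.01 0 0 0 -0.05 1;0.9 0.01 0 0 0 -0.05 1",
)

```text
clock: 7.98
eef_pos: [463.8, -48.8, 180.5]
tool_rot: [-3.141, -0.002, 1.588]
force: [0.6, 0.2, 0.3]
width: 0.0
gripper_force: 0.0
```

Run:
```python
from h import *
print(read_state()['eef_pos'],move((490,150,185),1.34))
```

```text
[463.83043893 -48.81523997 180.51270717] (array([ 0.6612,  0.0984, -0.0135]), array([-0.0008, -0.0014,  0.1577]))
```

Call:
move_arm(
  rows="0.66 0.1 -0.01 0 0 0.16 1;0.66 0.1 -0.01 0 0 0.16 1;0.66 0.1 -0.01 0 0 0.16 1;0.66 0.1 -0.01 0 0 0.16 1;0.66 0.1 -0.01 0 0 0.16 1;0.66 0.1 -0.01 0 0 0.16 1;0.66 0.1 -0.01 0 0 0.16 1;0.66 0.1 -0.01 0 0 0.16 1",
)

```text
clock: 8.65
eef_pos: [491.8, 141.6, 183.0]
tool_rot: [-3.14, 0.004, 1.326]
force: [0.6, -1.0, 0.3]
width: -0.0
gripper_force: 0.0
```

```bash
cat >> h.py <<'E'
KEYS=dict(red=(0,12),blue=(110,12),green=(66,14),yellow=(25,8))
def keys(d,show=True):
    h=cv2.cvtColor(cv2.GaussianBlur(d['img'],(3,3),0),cv2.COLOR_RGB2HSV).astype(int);out={}
    for n,(hu,t) in KEYS.items():
        m=((np.abs((h[...,0]-hu+90)%180-90)<t)&(h[...,1]>110)&(h[...,2]>70)).astype(np.uint8)
        k,l,st,ce=cv2.connectedComponentsWithStats(m)
        out[n]=[(st[i,4],*st[i,2:4],ce[i].round(1),cast(d,[ce[i]],47)[0,:2].round(1)) for i in range(1,k) if 250<st[i,4]<4000 and .6<st[i,2]/st[i,3]<1.6]
    return out
E
python3 - <<'E'
from h import *
print(read_state()['eef_pos'],read_state()['tool_rot'][2])
d=cam('wrist');cv2.imwrite('pics/w7.png',d['img'][:,:,::-1])
for n,v in keys(d).items():print(n,v)
E
```

```text
[491.80918891 141.57191688 182.99258564] 1.3261801609444448
red [(np.int32(2438), np.int32(61), np.int32(53), array([525.4,  24.5]), array([691.7, 239.8])), (np.int32(853), np.int32(30), np.int32(36), array([304.4,  53.9]), array([509.3, 264.1]))]
blue [(np.int32(651), np.int32(27), np.int32(30), array([306. , 112.5]), array([498.4, 217.4]))]
green [(np.int32(523), np.int32(25), np.int32(27), array([307.7, 164. ]), array([487.9, 171.1]))]
yellow [(np.int32(555), np.int32(25), np.int32(27), array([309. , 210.3]), array([477.1, 124.6]))]
```

View pics/w7.png

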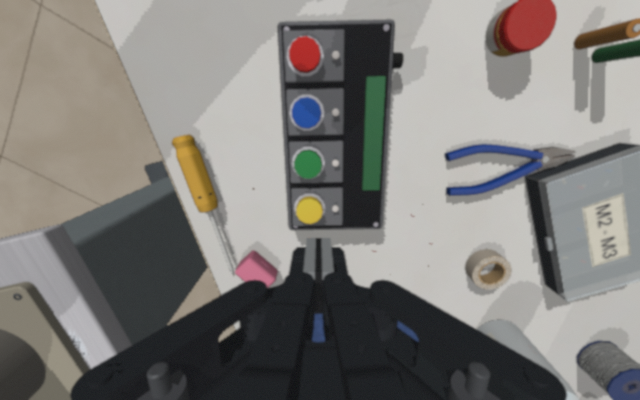

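The console shows keys red (304,54), blue (306,112), green (308,164) and yellow (309,210), with pins to their right; wrist and top views agree within 1 mm.

Run:
```python
from h import *
print(move((477.3,124.5,72),1.34))
```

```text
(array([-0.0637, -0.0337,  0.3709]), array([-0.0008,  0.0022, -0.0097]))
```

Call:
move_arm(
  rows="-0.064 -0.034 0.13 0 0.002 -0.01 1;-0.064 -0.034 0.26 0 0.002 -0.01 1;-0.064 -0.034 0.37 0 0.002 -0.01 1;-0.064 -0.034 0.37 0 0.002 -0.01 1;-0.064 -0.034 0.37 0 0.002 -0.01 1",
)

```text
clock: 9.12
eef_pos: [476.8, 124.9, 72.1]
tool_rot: [-3.139, 0.001, 1.34]
force: [0.4, -0.7, 0.7]
width: 0.1
gripper_force: 0.0
```

Run:
```python
from h import *
print(read_state()['eef_pos'],move((477.3,124.5,54),1.34))
```

```text
[476.84565943 124.88334348  72.13543401] (array([-0.0009,  0.002 ,  0.0604]), array([-0.002 ,  0.0005,  0.0002]))
```

Call:
move_arm(
  rows="0 0.002 0.03 0 0 0 1;0 0.002 0.045 0 0 0 1;0 0.002 0.054 0 0 0 1;0 0.002 0.06 0 0 0 1;0 0.002 0.06 0 0 0 1;0 0.002 0.06 0 0 0 1",
)

```text
clock: 9.62
eef_pos: [480.0, 126.9, 56.1]
tool_rot: [3.138, -0.003, 1.342]
force: [2.7, -0.8, 3.0]
width: 0.2
gripper_force: 1.7
```

Call:
move_arm(
  rows="-0.005 0.002 0.008 0 0 0 1;-0.005 0.002 0.012 0 0 0 1;-0.005 0.002 0.012 0 0 0 1;-0.005 0.002 0.012 0 0 0 1",
)

```text
clock: 9.95
eef_pos: [480.0, 126.8, 54.5]
tool_rot: [3.137, -0.005, 1.344]
force: [-3.3, 0.7, 30.6]
width: -0.2
gripper_force: 15.3
```

Call:
move_arm(
  rows="0 0 -0.05 0 0 0 1;0 0 -0.12 0 0 0 1;0 0 -0.12 0 0 0 1;0 0 -0.12 0 0 0 1",
)

```text
clock: 10.28
eef_pos: [478.8, 125.4, 88.2]
tool_rot: [3.14, -0.003, 1.343]
force: [-0.3, 0.5, 0.6]
width: -0.1
gripper_force: 0.0
```

Run:
```python
from h import *
print(read_state()['eef_pos'],read_state()['force'],move((499,217,90),1.34))
d=cam('side');cv2.imwrite('pics/s8.png',cv2.resize(d['img'][230:330,255:365],None,fx=5,fy=5,interpolation=2)[:,:,::-1])
```

```text
[478.83697411 125.37696443  88.2156776 ] [-0.30756831  0.53523487  0.63206478] (array([ 0.3127, -0.0036, -0.005 ]), array([ 0.0008, -0.0019,  0.0018]))
```

Call:
move_arm(
  rows="0.313 -0.004 -0.01 0 -0.002 0 1;0.313 -0.004 -0.01 0 -0.002 0 1;0.313 -0.004 -0.01 0 -0.002 0 1;0.313 -0.004 -0.01 0 -0.002 0 1;0.313 -0.004 -0.01 0 -0.002 0 1;0.313 -0.004 -0.01 0 -0.002 0 1",
)

```text
clock: 10.83
eef_pos: [497.8, 215.1, 89.7]
tool_rot: [-3.14, 0.004, 1.342]
force: [-0.3, -0.7, 0.5]
width: 0.3
gripper_force: 0.0
```

Run:
```python
from h import *
print(read_state()['eef_pos'],move((499,217,55),1.34))
d=cam('wrist');np.save('w8.npy',d,allow_pickle=True)
d=cam('side');a=np.hstack([cv2.resize(cv2.imread('pics/s8.png'),(400,364)),cv2.resize(d['img'][230:330,255:365],(400,364),interpolation=2)[:,:,::-1]]);cv2.imwrite('pics/s9.png',a)
```

```text
[497.81338762 215.09144174  89.67528872] (array([0.0075, 0.0026, 0.1156]), array([-0.0009,  0.0025,  0.0012]))
```

View pics/s9.png

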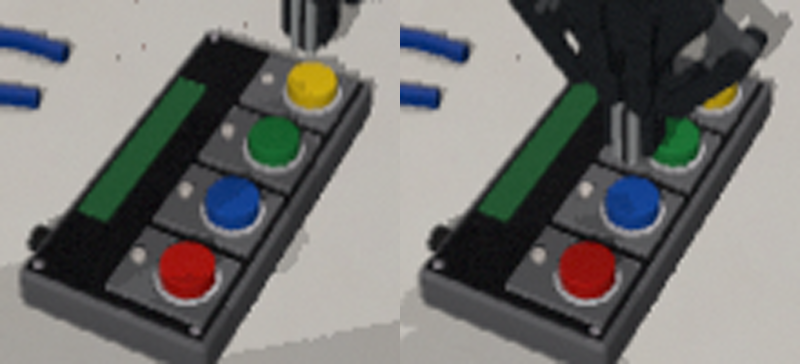

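The yellow pin at (266,78) now looks sunk while the green, blue and red pins stand proud. The yellow key is back up and the tool is over blue.

Call:
move_arm(
  rows="0.007 0.003 0.08 0 0.002 0 1;0.007 0.003 0.1 0 0.002 0 1;0.007 0.003 0.115 0 0.002 0 1;0.007 0.003 0.122 0 0.002 0 1;0.007 0.003 0.127 0 0.002 0 1;0.007 0.003 0.127 0 0.002 0 1;0.007 0.003 0.127 0 0.002 0 1",
)

```text
clock: 11.52
eef_pos: [499.7, 217.1, 54.8]
tool_rot: [3.141, 0.0, 1.341]
force: [-5.2, -4.1, 19.8]
width: -0.2
gripper_force: 9.3
```

Bottomed at 20 N. Lifting, then on to green.

Call:
move_arm(
  rows="0 0 -0.05 0 0 0 1;0 0 -0.12 0 0 0 1;0 0 -0.12 0 0 0 1;0 0 -0.12 0 0 0 1",
)

```text
clock: 11.85
eef_pos: [501.0, 218.5, 90.0]
tool_rot: [3.139, -0.004, 1.342]
force: [1.3, -0.2, 0.1]
width: -0.1
gripper_force: 0.0
```

Run:
```python
from h import *
print(read_state()['eef_pos'],move((488.2,170.6,90),1.34))
```

```text
[501.00643637 218.51333362  89.96339048] (array([-0.1652, -0.0053, -0.0007]), array([ 0.0016, -0.0023,  0.0012]))
```

Call:
move_arm(
  rows="-0.165 -0.005 0 0 -0.002 0 1;-0.165 -0.005 0 0 -0.002 0 1;-0.165 -0.005 0 0 -0.002 0 1;-0.165 -0.005 0 0 -0.002 0 1",
)

```text
clock: 12.18
eef_pos: [487.3, 170.0, 88.1]
tool_rot: [-3.141, 0.002, 1.341]
force: [0.7, 0.0, 0.1]
width: -0.1
gripper_force: 0.0
```

Run:
```python
from h import *
print(read_state()['eef_pos'],move((488.2,170.6,51.5),1.34))
```

```text
[487.27302804 169.98057038  88.09811989] (array([0.0029, 0.0026, 0.122 ]), array([-0.0002,  0.001 ,  0.0006]))
```

Call:
move_arm(
  rows="0.003 0.003 0.075 0 0.001 0 1;0.003 0.003 0.095 0 0.001 0 1;0.003 0.003 0.11 0 0.001 0 1;0.003 0.003 0.118 0 0.001 0 1;0.003 0.003 0.124 0 0.001 0 1;0.003 0.003 0.124 0 0.001 0 1;0.003 0.003 0.124 0 0.001 0 1",
)

```text
clock: 12.77
eef_pos: [488.7, 172.5, 54.5]
tool_rot: [3.14, -0.001, 1.344]
force: [-6.2, -0.8, 31.9]
width: 0.1
gripper_force: 15.9
```

Call:
move_arm(
  rows="0 0 -0.05 0 0 0 1;0 0 -0.15 0 0 0 1;0 0 -0.28 0 0 0 1;-0.25 0 -0.4 0 0 0 1;-0.25 0 -0.42 0 0 0 1;-0.25 0 -0.42 0 0 0 1;-0.25 0 -0.42 0 0 0 1;-0.25 0 -0.42 0 0 0 1",
)

```text
clock: 13.43
eef_pos: [471.9, 99.0, 177.5]
tool_rot: [3.14, -0.002, 1.343]
force: [-0.6, 1.9, -0.1]
width: 0.0
gripper_force: 0.0
```

Run:
```python
from h import *
d=cam('side');w=cam('wrist');r=lambda a,s:cv2.resize(a,s,interpolation=2)
a=np.hstack([r(d['img'][230:330,255:365],(320,290)),r(d['img'][120:190,350:430],(320,290))])
b=r(w['img'][0:200,210:430],(320,290));a=np.vstack([a,np.hstack([b,b*0])])
cv2.imwrite('pics/s10.png',a[:,:,::-1]);print(read_state()['force'],read_state()['eef_pos'])
```

```text
[-0.4965131   0.39474554 -0.58127857] [471.47053899  99.91543842 176.76674196]
```

View pics/s10.png

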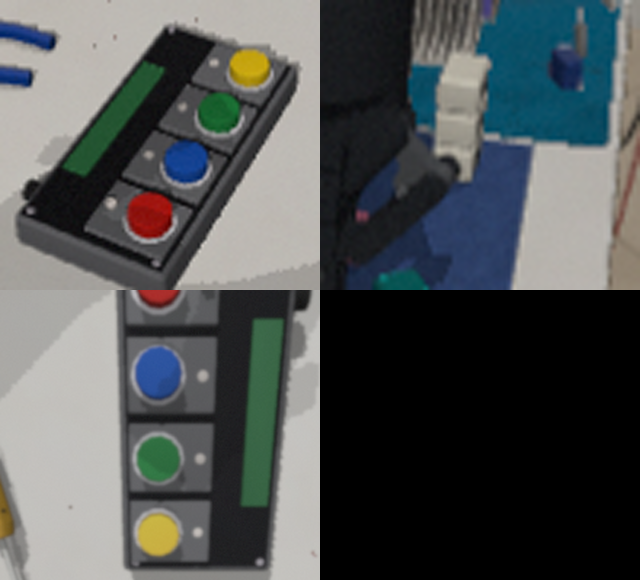

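The yellow, green and blue pins at (213,62), (182,106) and (149,155) are sunk and smaller than red's at (110,203). All keys are up and the pile of three stands intact, so I'm handing in.

```bash
python3 -c "
from cell import *
print(finish_job())"
```

```text
the job is handed in; nothing more can be done
None
```

The last charger is on the pile and released, and yellow, blue and green were pressed in order with all three pins down; I handed the job in at about 13.5 s, with no verdict returned.

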